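Key the carrier disc onto the food processor drive and press it home

ROBOT

A 6-joint arm with a two-finger parallel gripper is mounted at the origin on a cart in front of the work surface, level with it; the furniture and walls round the work are solid. World frame = base frame: x ahead of the robot, y to its left, z up, the work surface at z = 0. Lengths are in mm, angles in degrees, forces in N, time in s.
With the tool pointing down it reaches from about 300 to 850 mm from the base axis. Payload 4.2 kg.
Tool frame: the origin (TCP) lies midway between the tips of the shut fingers; the grasp point (between the pads) lies 19 mm behind it (env.grasp_offset is the distance from the TCP to the grasp point, in mm); z points along the fingers, y is the line along which they close (so a half turn about z gives the same grasp; the last joint's range is limited). The gripper opens to 91 mm and grips with 3 to 60 N. Pads are 32 mm wide; open, the fingers measure 118 mm over their backs; the gripper's body (76 mm by 178 mm) begins 60 mm behind the grasp point.
Start: joints at [-64.171, 18.312, 89.639, -0, 72.044, -1.146], TCP at [260.827, -512.461, 183.776] pointing down, gripper open.
Joint ranges: [-177.97, 177.97], [-48.28, 115.42], [12.27, 149.76], [-77.06, 257.06], [2.81, 150.46], [-146.56, 146.56]. Speed limits (degrees/s): [147.25, 147.25, 180, 180, 180, 180].

INTERFACE

Orientations are given as [roll, pitch, yaw] about the fixed x, y, z axes, in that order (R = Rz(yaw) Ry(pitch) Rx(roll)).
In Python, from workcell import env, optics gives the robot as it stands. The module is installed in compiled form; this text tells all that it offers.
- The arm moves only by the tool send_rows, never from a script. Its argument "targets" is a list that holds one entry, the list of rows, each a list of 7 numbers: the turn, a rotation vector about the world's x, y, z scaled (see below), then the shift along the world's x, y, z scaled (see below), then the closure, from -1 (fully open) to 1 (shut). In form: [[[rx, ry, rz, x, y, z, gripper], ...]]. A call has 1 to 12 rows; each row shifts and turns the commanded pose from where the row before left it; what a row does not reach is not made up. The controller multiplies each number of a shift by 0.2 m and each number of a turn by pi/2 rad. A row lasts 1/10 s, in which the tool goes at most 50 mm and 8.59 degrees, less where a joint would pass 70% of its speed; a pose out of reach is approached as far as the arm can. A call with a number of a shift or a turn outside -1 to 1 is refused whole. A call with a gripper value outside its range is refused whole. The fingers move at their own pace and stop on an object; "grip_force" is the grip in N (left out, the last holds). Time passes only in rows, so rows that do not move let the fingers close. It gives the time, the measured TCP pose, the force, the opening and the grip force at its end, in the units of the state.
- env.state(): the state, without advancing time (a new reading comes with each control period).
- optics.grab_frame(name): name is "side" or "top" or "wrist"; returns (picture, depth): 420x560x3 uint8, red, green, blue; 420x560 float32, mm along the optical axis (not along the pixel's ray), 0 where there is no reading.
- optics.camera_info(name): a dict with "camera_matrix" (3x3 intrinsics, pixels), "R" (3x3) and "t" (3): a world point X has camera coordinates R X + t; the wrist camera has in their place "mount" (4x4, takes a point from camera to tool coordinates, whose origin is the TCP and whose axes are the flange's). Camera axes: x right, y down, z forward; pixel columns grow to the right and rows downward; lengths in mm; the calibration is good to about 2 mm. A picture is of the moment at which its call begins: read the wrist's pose just before it. camera_info takes no time and is no camera call.
- env.job_done(): hands the job in; it is judged then, once.
Trained networks look in the newest picture that a camera, given by its name, has taken for a name from the list of things; names that differ only in an ending like _2 or _b are one class to them, and where a whole thing is asked for, a point or a joint stands for the part that bears it (a point fixed in the world has none). Each returns a list of dicts, best first, with "conf" (0 to 1); they miss things now and then, are a little off and sometimes report something else, mostly with a low value. They report only what shows in the picture. A call takes as long as a camera call.
- optics.silhouettes(camera, name): "mask" (420x560 bool, what is visible of it) and "at" ([column, row] in pixels, amid what is visible of it).
- optics.place_of(camera, name): "at" ([column, row] in pixels: a listed point, or the origin of a listed thing).
The state is a dict: "time_s": time; "qpos": joint angles; "qvel": joint speeds; "effort": joint torques, N m; "ee_pos": TCP position; "ee_rot": TCP orientation; "force": force on the tool from outside, world axes, zero at the start; "torque": the same for the moment, N m; "gripper_width": finger opening in mm; "gripper_force": force on a finger pad.
Only numpy, scipy, OpenCV 4.12 (cv2) and the standard library are available. Lean on these libraries where they do the work, as an engineer would, in place of code of your own. Each camera call takes 0.05 s, during which the arm holds its last target. There are 200 camera calls.

TASK

The spoked disc stands raised on the spindle of the food processor base with its notch away from the red drive pin. With shut fingertips push the disc round, either way, until the notch in its rim is over the red pin, then press on the hub in its middle until the disc is fully home over the pin, and let go. Do not lift the disc or force it hard against the pin, and leave the things standing round about alone.

Things in the scene. Friction and masses are not known exactly. Their poses are not given: they have to be found in the camera images.
- base: Food processor motor base: round white plastic drum, 192 mm across, fixed to the worktop, black dial on its front below the pin. Origin: centre of its underside, on the worktop; z up along the spindle; the drive pin stands on its +x side, which faces roughly towards the robot. The deck under the disc is 42 mm above the worktop.
- pin (a point): Top of the red drive pin, a fixed upright pin of 10 mm diameter with a domed top, 79 mm from the spindle axis, its top 56 mm above the worktop. It stands on a red foot at the outer edge of the base, and a red pointer lies just outside it.
- notch (a point): Middle of the notch's open end, level with the disc's upper face, 79 mm from the spindle axis. The notch is cut into the rim from outside, 17 mm wide, 9 mm deep; a red arrow on the disc points at it. It must be over the pin to within about 3 mm along the rim (2 degrees) before the disc can go down; the pin's dome helps it to centre.
- window (a point): Centre of the window opposite the notch, level with the disc's upper face, 47 mm from the axis. The disc has three such open windows for a fingertip between hub and rim, from 26 to 68 mm from the axis and 70 degrees long, centred 60, 180 and 300 degrees from the notch; the three spokes between them (one at the notch) are 50 degrees wide, and a fingertip in a window pushes on a spoke's edge.
- hub_top (a point): Centre of the top of the disc's hub, on the spindle axis: a grey round hub 40 mm across at its flat top (52 mm at its foot), top 74 mm above the worktop when the disc is up and 62 mm when it is home. Press here.
- disc_turn (a joint): Turn of the steel-grey disc (160 mm across, 8 mm thick, upper face 66 mm above the worktop when up), rad, growing anticlockwise seen from above; 0 or 2 pi: notch over the pin. Starts 0.7 rad or more away from it. Turns either way without stops, with light friction (0.08 N m), and stays where it is left.
- disc_drop (a joint): How far the disc has been pressed down the spindle, m: 0 at the start (up; its underside 2 mm above the pin's top), 0.012 fully home against a stop, negative when it is lifted. The fit is tight: it stays where it is left and takes about 5 N to press down. Off the notch the pin stops the disc at 0.002 to 0.004.
- salt_shaker: Salt shaker with a grey top, 44 mm across, 90 mm tall, loose. Origin: centre of its underside. Leave alone.
- spice_jar: Spice jar with a red cap, 45 mm across, 106 mm tall, loose. Origin: centre of its underside. Leave alone.
- timer: White kitchen timer, 61 mm across, 49 mm tall, loose. Origin: centre of its underside. Leave alone.

How it is judged:
By the outcome, as a careful person would: the job done as asked, in the order asked, and still so for the second after the job is handed in, with the robot touching nothing.
It also fails if it takes over 45 s, if anything falls off the work surface, if the arm or the gripper's body presses on something with over 40 N, if the wrist force passes 120 N, or if a joint passes its speed limit or range.

## Working session

There is one attempt and no reset: what is moved stays moved. The work goes in short steps, Python scripts to look and compute and a tool call to move; the robot and the scene stay as the last step left them, time stands still between calls to the robot, and variables do not carry over. Pictures are saved under pics/ and viewed, at most 10 in all, crops included, and the job is handed in when it is done.

Besides the shell and the picture viewer there is one more tool, called after "Call:" as name([rows], argument=value, ...), one row to a line, values as JSON. send_rows: Moves the arm, as the interface text tells. Its arguments: {"type":"object","properties":{"targets":{"type":"array"},"grip_force":{"type":"number"}},"required":["targets"]}

```bash
mkdir -p pics; cat > h.py <<'E'
import numpy as np, cv2
from workcell import env, optics
from scipy.spatial.transform import Rotation as Ro
def cam(n,st=None):
    c=optics.camera_info(n); K=np.array(c["camera_matrix"])
    if "mount" in c:
        M=np.array(c["mount"]); st=st or env.state()
        Rt=Ro.from_euler('xyz',st["ee_rot"],degrees=True).as_matrix()
        A=Rt@M[:3,:3]; o=Rt@M[:3,3]+np.array(st["ee_pos"])
    else:
        R=np.array(c["R"]); A=R.T; o=-R.T@np.array(c["t"])
    return K,A,o
def onz(n,px,z,st=None):
    K,A,o=cam(n,st); d=A@np.linalg.inv(K)@np.array([px[0],px[1],1.]); return o+d*(z-o[2])/d[2]
E
python3 - <<'E'
from h import *
ims=[]
st=env.state(); print(st["ee_rot"],st["time_s"],st["gripper_width"])
for n in ("top","side"):
    p,d=optics.grab_frame(n); cv2.imwrite(f"pics/{n}0.png",p[:,:,::-1])
    for nm,z in (("hub_top",74),("pin",56),("notch",66),("window",66),("base",0),("salt_shaker",0),("spice_jar",0),("timer",0)):
        r=optics.place_of(n,nm)
        print(n,nm,[(np.round(q["at"]).tolist(),round(q["conf"],2),np.round(onz(n,q["at"],z)).tolist()) for q in r[:2]])
E
```

```text
[-1.79898791e+02 -1.70909139e-03  2.69736941e+01] 0.0 91.38337523469197
top hub_top [([366.0, 229.0], 0.58, [493.0, -354.0, 74.0]), ([389.0, 240.0], 0.27, [470.0, -403.0, 74.0])]
top pin [([390.0, 263.0], 0.69, [422.0, -409.0, 56.0])]
top notch [([333.0, 215.0], 0.56, [522.0, -283.0, 66.0])]
top window [([386.0, 241.0], 0.83, [469.0, -397.0, 66.0])]
top base [([362.0, 233.0], 0.62, [493.0, -357.0, 0.0])]
top salt_shaker [([284.0, 141.0], 0.57, [705.0, -176.0, 0.0])]
top spice_jar [([342.0, 155.0], 0.65, [674.0, -312.0, 0.0])]
top timer [([206.0, 261.0], 0.73, [422.0, -3.0, 0.0])]
side hub_top [([306.0, 146.0], 0.72, [493.0, -360.0, 74.0]), ([329.0, 142.0], 0.53, [435.0, -374.0, 74.0])]
side pin [([330.0, 142.0], 0.64, [429.0, -403.0, 56.0])]
side notch [([295.0, 164.0], 0.56, [525.0, -296.0, 66.0])]
side window [([313.0, 141.0], 0.77, [473.0, -393.0, 66.0])]
side base [([307.0, 173.0], 0.85, [489.0, -347.0, 0.0]), ([218.0, 224.0], 0.51, [705.0, -160.0, -0.0])]
side salt_shaker [([296.0, 167.0], 0.34, [515.0, -370.0, 0.0])]
side spice_jar [([233.0, 183.0], 0.78, [675.0, -308.0, 0.0])]
side timer [([353.0, 280.0], 0.96, [422.0, 7.0, 0.0])]
```

View pics/top0.png

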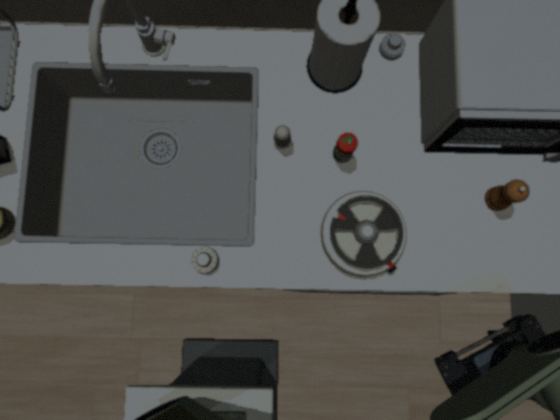

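The top picture shows the base at about (364,232) with the hub at (366,230). The red pin and pointer are at (391,266) and the disc's red arrow at the notch is near (340,216). So the pin lies at about -143° and the notch at about +64°, and I'll push anticlockwise about 150° in the window nearest the robot. First I'll go above it and look.

Call:
send_rows([
  [[0,0,-0.085,0.135,0.08,0.012,1],[0,0,-0.085,0.135,0.08,0.012,1],[0,0,-0.085,0.135,0.08,0.012,1],[0,0,-0.085,0.135,0.08,0.012,1],[0,0,-0.085,0.135,0.08,0.012,1],[0,0,-0.085,0.135,0.08,0.012,1],[0,0,-0.085,0.135,0.08,0.012,1],[0,0,0,0,0,0,1],[0,0,0,0,0,0,1]],
], grip_force=20)

```text
time_s: 1.8
ee_pos: [449.9, -400.2, 200.4]
ee_rot: [180.0, 0.0, -26.4]
force: [-0.7, -0.5, 0.8]
gripper_width: 22.3
gripper_force: 0.0
```

```bash
cat > look.py <<'E'
from h import *
import sys
st=env.state(); print(np.round(st["ee_pos"],1),np.round(st["ee_rot"],1),st["time_s"],st["gripper_width"],np.round(st["force"],1))
dz=float(sys.argv[2]) if len(sys.argv)>2 else 0
p,d=optics.grab_frame("wrist"); cv2.imwrite(f"pics/{sys.argv[1]}.png",p[:,:,::-1])
for nm,z in (("hub_top",74-dz),("pin",56),("notch",66-dz),("window",66-dz),("base",0)):
    r=optics.place_of("wrist",nm)
    print(nm,[(np.round(q["at"]).tolist(),round(q["conf"],2),np.round(onz("wrist",q["at"],z,st),1).tolist()) for q in r[:2]])
E
python3 look.py w1
```

```text
[ 449.9 -400.2  200.4] [180.    0.  -26.4] 1.8 22.31944898260917 [-0.7 -0.5  0.8]
hub_top [([226.0, 182.0], 0.63, [489.1, -357.6, 74.0]), ([293.0, 206.0], 0.57, [434.3, -408.8, 74.0])]
pin [([295.0, 205.0], 0.86, [429.8, -409.7, 56.0])]
notch [([150.0, 176.0], 0.93, [529.1, -286.6, 66.0]), ([223.0, 178.0], 0.49, [493.5, -355.6, 66.0])]
window []
base [([234.0, 172.0], 0.93, [487.7, -355.0, 0.0]), ([118.0, 38.0], 0.33, [679.4, -312.0, 0.0])]
```

View pics/w1.png

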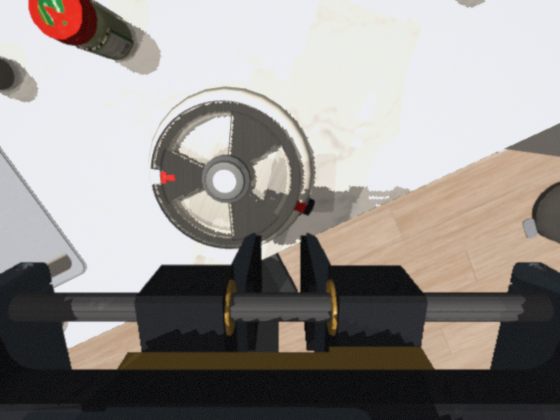

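The wrist view shows the hub at (225,181), the red pin at (303,207) and the notch arrow at (163,177). The spindle is at about (490,-357), the pin at -138.5° and the notch at 61°, so the disc needs +160°. The window to enter is centred at 241°.

Call:
send_rows([
  [[0,0,-0.029,0.08,0.01,-0.1,1],[0,0,0,0,0,-0.2,1],[0,0,0,0,0,-0.2,1],[0,0,0,0,0,-0.05,1],[0,0,0,0,0,-0.05,1],[0,0,0,0,0,-0.05,1],[0,0,0,0,0,-0.03,1],[0,0,0,0,0,0,1]],
])

```text
time_s: 2.9
ee_pos: [465.9, -398.6, 64.7]
ee_rot: [180.0, -0.0, -29.2]
force: [-0.2, 0.6, 0.0]
gripper_width: 0.4
gripper_force: 0.0
```

```bash
python3 - <<'E'
from h import *
p,d=optics.grab_frame("side"); cv2.imwrite("pics/s1.png",cv2.resize(p[80:240,220:400,::-1],None,fx=4,fy=3.7))
p,d=optics.grab_frame("wrist"); cv2.imwrite("pics/w2.png",p[:,:,::-1])
E
```

```text
(no output)
```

View pics/w2.png

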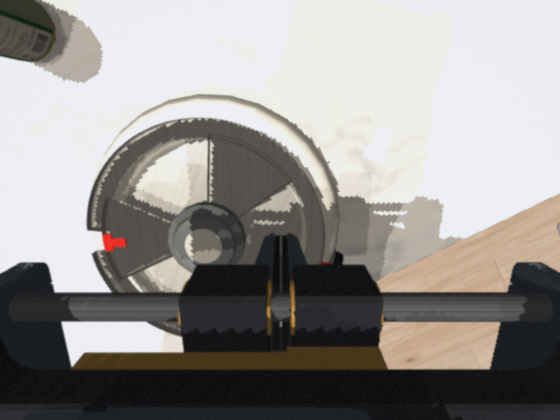

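The fingers are in the window with no contact: fingertip at about (280,240), hub at (207,240), notch at (113,242).

```bash
cat > arc.py <<'E'
import numpy as np,sys,json
c=np.array([490,-356.6]); 
def arc(a0,a1,n,x0,r=48):
    p=np.array(x0,float); rows=[]
    for a in np.linspace(a0,a1,n+1)[1:]:
        t=c+r*np.array([np.cos(np.radians(a)),np.sin(np.radians(a))]); s=np.round((t-p)/200,3); p=p+s*200
        rows.append([0,0,round((a1-a0)/n/90,3),*s.tolist(),0,1])
    print(json.dumps(rows),p)
    return p
p=[465.9,-398.6]
for a in (241,301): p=arc(a,a+60,11,p)
E
python3 arc.py
```

```text
[[0, 0, 0.061, 0.025, -0.01, 0, 1], [0, 0, 0.061, 0.021, -0.008, 0, 1], [0, 0, 0.061, 0.022, -0.006, 0, 1], [0, 0, 0.061, 0.022, -0.004, 0, 1], [0, 0, 0.061, 0.023, -0.002, 0, 1], [0, 0, 0.061, 0.023, 0.001, 0, 1], [0, 0, 0.061, 0.023, 0.002, 0, 1], [0, 0, 0.061, 0.022, 0.005, 0, 1], [0, 0, 0.061, 0.022, 0.007, 0, 1], [0, 0, 0.061, 0.021, 0.008, 0, 1], [0, 0, 0.061, 0.02, 0.011, 0, 1]] [ 514.7 -397.8]
[[0, 0, 0.061, 0.019, 0.013, 0, 1], [0, 0, 0.061, 0.018, 0.014, 0, 1], [0, 0, 0.061, 0.016, 0.016, 0, 1], [0, 0, 0.061, 0.015, 0.018, 0, 1], [0, 0, 0.061, 0.013, 0.019, 0, 1], [0, 0, 0.061, 0.011, 0.02, 0, 1], [0, 0, 0.061, 0.009, 0.021, 0, 1], [0, 0, 0.061, 0.007, 0.021, 0, 1], [0, 0, 0.061, 0.005, 0.023, 0, 1], [0, 0, 0.061, 0.003, 0.022, 0, 1], [0, 0, 0.061, 0.0, 0.023, 0, 1]] [ 537.9 -355.8]
```

Call:
send_rows([
  [[0,0,0,0,0,-0.05,1],[0,0,0.061,0.025,-0.01,0,1],[0,0,0.061,0.021,-0.008,0,1],[0,0,0.061,0.022,-0.006,0,1],[0,0,0.061,0.022,-0.004,0,1],[0,0,0.061,0.023,-0.002,0,1],[0,0,0.061,0.023,0.001,0,1],[0,0,0.061,0.023,0.002,0,1],[0,0,0.061,0.022,0.005,0,1],[0,0,0.061,0.022,0.007,0,1],[0,0,0.061,0.021,0.008,0,1],[0,0,0.061,0.02,0.011,0,1]],
])

```text
time_s: 4.2
ee_pos: [514.9, -397.7, 54.3]
ee_rot: [180.0, -0.0, 31.4]
force: [-0.8, -0.3, 0.3]
gripper_width: 0.5
gripper_force: 0.0
```

Call:
send_rows([
  [[0,0,0.061,0.019,0.013,0,1],[0,0,0.061,0.018,0.014,0,1],[0,0,0.061,0.016,0.016,0,1],[0,0,0.061,0.015,0.018,0,1],[0,0,0.061,0.013,0.019,0,1],[0,0,0.061,0.011,0.02,0,1],[0,0,0.061,0.009,0.021,0,1],[0,0,0.061,0.007,0.021,0,1],[0,0,0.061,0.005,0.023,0,1],[0,0,0.061,0.003,0.022,0,1],[0,0,0.061,0.0,0.023,0,1]],
])

```text
time_s: 5.3
ee_pos: [538.0, -355.5, 54.3]
ee_rot: [180.0, 0.0, 91.8]
force: [-0.5, 0.8, -0.8]
gripper_width: 0.3
gripper_force: 0.0
```

```bash
python3 look.py w3; python3 - <<'E'
from h import *
p,d=optics.grab_frame("top"); cv2.imwrite("pics/t3.png",p[:,:,::-1])
for n in ("top","side"):
    optics.grab_frame(n)
    for nm,z in (("notch",66),("pin",56),("window",66)):
        print(n,nm,[(np.round(q["at"]).tolist(),round(q["conf"],2),np.round(onz(n,q["at"],z)).tolist()) for q in optics.place_of(n,nm)[:2]])
E
```

```text
[ 538.  -355.5   54.3] [180.    0.   91.8] 5.3 0.3014871176155344 [-0.5  0.8 -0.8]
hub_top [([205.0, 253.0], 0.84, [491.4, -357.0, 74.0])]
pin [([127.0, 304.0], 0.77, [430.6, -406.5, 56.0])]
notch [([268.0, 136.0], 0.8, [527.9, -286.8, 66.0])]
window []
base [([223.0, 215.0], 0.77, [489.4, -356.1, 0.0])]
top notch [([335.0, 212.0], 0.54, [531.0, -288.0, 66.0])]
top pin []
top window []
side notch [([294.0, 166.0], 0.97, [527.0, -286.0, 66.0])]
side pin [([334.0, 142.0], 0.58, [419.0, -401.0, 56.0])]
side window [([315.0, 141.0], 0.67, [470.0, -390.0, 66.0])]
```

View pics/w3.png

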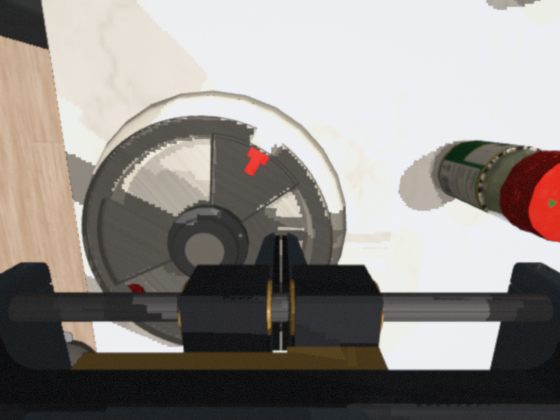

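The disc has not turned: the notch arrow is still at 61° (pixel (258,160)), with the finger now in the next window. It looks as if the tip passed above the spoke, so I'll check the heights.

```bash
python3 - <<'E'
from h import *
p,d=optics.grab_frame("side"); cv2.imwrite("pics/s3.png",cv2.resize(p[80:240,220:400,::-1],None,fx=4,fy=3.7,interpolation=cv2.INTER_CUBIC))
def pts(n,d):
    K,A,o=cam(n); v,u=np.mgrid[:420,:560]; 
    return o+(np.stack([u,v,np.ones_like(u)],-1)@np.linalg.inv(K).T*d[...,None])@A.T
for n in ("side","top","wrist"):
    p,d=optics.grab_frame(n); P=pts(n,d)
    q=P[(d>0)]; r=np.hypot(q[:,0]-490,q[:,1]+356.6); a=np.degrees(np.arctan2(q[:,1]+356.6,q[:,0]-490))
    for nm,m in (("hub",r<16),("spoke181",(r>32)&(r<64)&(abs(abs(a)-179)<18)),("spoke61",(r>32)&(r<64)&(abs(a-61)<18)),("spoke-59",(r>32)&(r<64)&(abs(a+59)<18)),("win121",(r>32)&(r<62)&(abs(a-121)<25)),("win-119",(r>32)&(r<62)&(abs(a+119)<25)),("table",(r>110)&(r<130)&(a>0))):
        print(n,nm,m.sum(),np.round(np.percentile(q[m,2],[10,50,90]),1) if m.sum() else "")
E
```

```text
side hub 155 [ 73.  204.  301.6]
side spoke181 169 [ 42.4  58.  205.9]
side spoke61 793 [ 59.7 272.4 368.6]
side spoke-59 82 [41.8 57.8 60.3]
side win121 219 [ 42.7 186.6 206. ]
side win-119 39 [ 43.6 206.  207.1]
side table 1168 [ -1.4   1.2 451.9]
top hub 679 [262.4 427.2 450.5]
top spoke181 434 [454.2 507.2 519. ]
top spoke61 591 [266.5 418.8 444.7]
top spoke-59 390 [264.4 459.3 471.1]
top win121 0 
top win-119 3 [194.6 263.1 436.6]
top table 2395 [ -2.1 531.3 567.9]
wrist hub 1701 [72.2 73.1 73.9]
wrist spoke181 2357 [56.1 57.3 58.1]
wrist spoke61 9909 [ 57.2 180.7 199.3]
wrist spoke-59 13 [40.8 41.6 42.2]
wrist win121 6954 [ 41.  170.7 180.2]
wrist win-119 729 [40.7 41.4 42.2]
wrist table 19067 [ -1.9  -0.7 178.9]
```

View pics/s3.png

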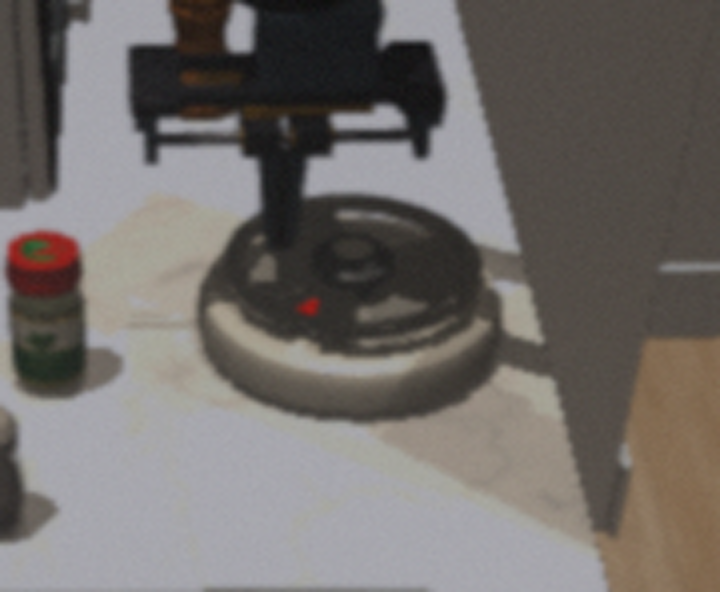

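The wrist depth puts the spokes' top at about 58 mm, lower than the rim, and the deck at 42 mm. At 54 mm the tip only skimmed over. I'll go deeper, to about 47 mm, and try a short push.

```bash
sed -i '/^p=\[/,$d' arc.py; cat >> arc.py <<'E'
if __name__=="__main__":
    a0,a1,n,x,y=map(float,sys.argv[1:6]); arc(a0,a1,int(n),[x,y])
E
python3 arc.py 1 41 8 538 -355.5; python3 - <<'E'
from h import *
p,d=optics.grab_frame("wrist"); K,A,o=cam("wrist"); v,u=np.mgrid[:420,:560]
P=o+(np.stack([u,v,np.ones_like(u)],-1)@np.linalg.inv(K).T*d[...,None])@A.T
m=(v<225)&(d>0); q=P[m]; r=np.hypot(q[:,0]-490,q[:,1]+356.6); a=np.degrees(np.arctan2(q[:,1]+356.6,q[:,0]-490))%360
for lo in range(20,240,10):
    f=lambda l,h:(lambda z: round(float(np.median(z)),1) if len(z)>5 else None)(q[(r>l)&(r<h)&(a>=lo)&(a<lo+10),2])
    print(lo,[f(30,40),f(40,50),f(50,64),f(71,77),f(83,92)])
E
```

```text
[[0, 0, 0.056, -0.001, 0.02, 0, 1], [0, 0, 0.056, -0.003, 0.02, 0, 1], [0, 0, 0.056, -0.005, 0.021, 0, 1], [0, 0, 0.056, -0.007, 0.02, 0, 1], [0, 0, 0.056, -0.008, 0.019, 0, 1], [0, 0, 0.056, -0.01, 0.018, 0, 1], [0, 0, 0.056, -0.012, 0.018, 0, 1], [0, 0, 0.056, -0.013, 0.016, 0, 1]] [ 526.2 -325.1]
20 [41.4, 41.4, 41.4, 56.8, 40.2]
30 [57.7, 57.6, 57.3, 56.8, 40.3]
40 [57.3, 57.3, 57.2, 56.8, 40.2]
50 [57.4, 57.3, 57.5, 55.2, 40.2]
60 [57.3, 57.4, 57.6, 41.2, 40.2]
70 [57.3, 57.4, 57.3, 56.9, 40.2]
80 [57.7, 57.6, 57.6, 56.7, 40.3]
90 [41.6, 41.4, 41.3, 56.9, 40.1]
100 [41.4, 41.3, 41.4, 56.9, 40.2]
110 [41.5, 41.4, 41.5, 56.8, 40.1]
120 [41.5, 41.4, 41.4, 56.7, 39.9]
130 [41.3, 41.5, 41.4, 56.8, 39.6]
140 [41.4, 41.4, 41.4, 56.7, 39.4]
150 [42.0, 41.8, 41.9, 56.5, 38.7]
160 [41.5, 56.7, 57.1, 56.8, None]
170 [None, None, None, 56.7, None]
180 [None, None, None, None, None]
190 [None, None, None, None, None]
200 [None, None, None, None, None]
210 [None, None, None, None, None]
220 [None, None, None, None, None]
230 [None, None, None, None, None]
```

Call:
send_rows([
  [[0,0,0,0,0,-0.02,1],[0,0,0,0,0,-0.018,1],[0,0,0,0,0,0,1]],
])

```text
time_s: 6.6
ee_pos: [537.3, -355.3, 46.0]
ee_rot: [-179.9, -0.1, 91.6]
force: [0.5, -0.0, 0.8]
gripper_width: 0.2
gripper_force: 0.0
```

Call:
send_rows([
  [[0,0,0.056,-0.001,0.02,0,1],[0,0,0.056,-0.003,0.02,0,1],[0,0,0.056,-0.005,0.021,0,1],[0,0,0.056,-0.007,0.02,0,1],[0,0,0.056,-0.008,0.019,0,1],[0,0,0.056,-0.01,0.018,0,1]],
])

```text
time_s: 7.2
ee_pos: [531.0, -331.8, 46.9]
ee_rot: [180.0, -0.0, 122.0]
force: [0.3, -0.6, 0.4]
gripper_width: 0.4
gripper_force: 0.0
```

```bash
python3 look.py w4
```

```text
[ 531.  -331.8   46.9] [180.  -0. 122.] 7.2 0.39492420357356006 [ 0.3 -0.6  0.4]
hub_top [([204.0, 254.0], 0.56, [490.8, -354.1, 74.0])]
pin [([90.0, 257.0], 0.96, [428.9, -404.1, 56.0])]
notch [([318.0, 192.0], 0.9, [528.3, -288.2, 66.0])]
window []
base [([227.0, 217.0], 0.97, [492.2, -353.7, 0.0])]
```

View pics/w4.png

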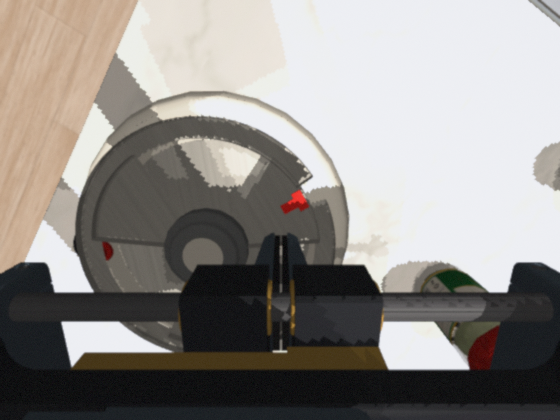

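The fingertip at (280,240) overlaps the spoke's edge region, yet there's no force and the notch at (310,185) hasn't moved. I need to know where the tip and the red pin really are in depth.

```bash
python3 - <<'E'
from h import *
np.set_printoptions(suppress=True,precision=1)
st=env.state(); p,d=optics.grab_frame("wrist"); K,A,o=cam("wrist",st); v,u=np.mgrid[:420,:560]
C=np.stack([u,v,np.ones_like(u)],-1)@np.linalg.inv(K).T*d[...,None]
P=o+C@A.T
M=np.array(optics.camera_info("wrist")["mount"]); T=C@M[:3,:3].T+M[:3,3]; print(M)
# finger profile along column 265 and 280, rows
for c in (262,271,281,290):
    print(c,[(r,np.round(T[r,c]).astype(int).tolist(),np.round(P[r,c]).astype(int).tolist()) for r in range(215,300,8)])
hsv=cv2.cvtColor(p,cv2.COLOR_RGB2HSV); red=((hsv[...,0]<8)|(hsv[...,0]>172))&(hsv[...,1]>130)&(d>0)&(u<200)
print(red.sum()); q=P[red]
if len(q): print(np.percentile(q,[5,50,95],axis=0), np.percentile(v[red],[0,50,100]),np.percentile(u[red],[0,50,100]))
e=M.copy(); tip=np.linalg.inv(M)@[0,0,0,1]; x=K@tip[:3]; print("tcp px",x[:2]/x[2],tip)
E
```

```text
[[  -0.    -1.    -0.3   80. ]
 [   1.    -0.    -0.    -0.8]
 [   0.    -0.3    1.  -199.8]
 [   0.     0.     0.     1. ]]
262 [(215, [22, -12, -11], [509, -320, 58]), (223, [16, -13, -9], [512, -325, 56]), (231, [11, -13, -10], [515, -330, 57]), (239, [5, -13, -10], [517, -334, 57]), (247, [17, -10, -50], [514, -323, 97]), (255, [17, -10, -60], [514, -323, 107]), (263, [17, -9, -68], [514, -323, 115]), (271, [38, -6, -117], [506, -303, 164]), (279, [37, -6, -121], [506, -304, 168]), (287, [38, -6, -126], [506, -303, 173]), (295, [38, -5, -130], [507, -303, 177])]
271 [(215, [22, -7, -12], [514, -317, 59]), (223, [16, -7, -11], [517, -322, 58]), (231, [11, -7, -11], [519, -326, 58]), (239, [17, -6, -38], [517, -321, 85]), (247, [17, -6, -50], [517, -321, 97]), (255, [17, -5, -60], [518, -321, 107]), (263, [17, -5, -69], [518, -320, 116]), (271, [17, -5, -76], [518, -321, 123]), (279, [17, -5, -83], [518, -321, 130]), (287, [35, -4, -121], [510, -304, 168]), (295, [33, -3, -123], [511, -306, 170])]
281 [(215, [21, -1, -10], [519, -314, 57]), (223, [16, -1, -10], [522, -319, 57]), (2
[... 231 characters left out ...]
 [-31, -1, 6], [547, -359, 41]), (287, [-37, -1, 4], [550, -364, 43]), (295, [33, -1, -122], [513, -304, 169])]
290 [(215, [22, 5, -11], [524, -311, 58]), (223, [16, 5, -11], [527, -316, 58]), (231, [11, 5, -10], [530, -320, 57]), (239, [17, 4, -39], [526, -316, 86]), (247, [17, 4, -50], [526, -316, 97]), (255, [17, 4, -61], [525, -316, 108]), (263, [17, 3, -69], [525, -316, 116]), (271, [17, 3, -77], [525, -316, 124]), (279, [16, 3, -82], [525, -317, 129]), (287, [35, 2, -121], [514, -302, 168]), (295, [32, 2, -120], [516, -304, 167])]
125
[[ 429.2 -407.    41.5]
 [ 433.6 -401.5   43.9]
 [ 436.5 -398.5   45.8]] [242. 250. 259.] [103. 107. 112.]
tcp px [281.9 241.2] [  1.   19.9 214.3   1. ]
```

```bash
python3 - <<'E'
from h import *
np.set_printoptions(suppress=True,precision=1,linewidth=150)
st=env.state(); Rt=Ro.from_euler('xyz',st["ee_rot"],degrees=True).as_matrix(); e=np.array(st["ee_pos"])
print(e, "joints",np.round(st["qpos"],1))
p,d=optics.grab_frame("side"); K,A,o=cam("side"); v,u=np.mgrid[:420,:560]
P=o+(np.stack([u,v,np.ones_like(u)],-1)@np.linalg.inv(K).T*d[...,None])@A.T
T=(P-e)@Rt
x=K@(A.T@(e-o)); print("tcp px",x[:2]/x[2],x[2])
m=(abs(T[...,0])<25)&(abs(T[...,1])<25)&(d>0)
for lo in range(-90,10,5):
    s=m&(T[...,2]>=lo)&(T[...,2]<lo+5)
    if s.sum(): print(lo,s.sum(),"tool x",np.percentile(T[s][:,0],[2,98]),"y",np.percentile(T[s][:,1],[2,98]),"px",u[s].mean().round(),v[s].mean().round(), p[s].mean(0))
E
```

```text
[ 531.1 -332.3   47. ] joints [-33.1  29.1  93.3   0.   57.6 -64.9]
tcp px [291.3 161.2] 1212.870700475961
-90 31 tool x [-3.1 19.9] y [-13.3  14.8] px 295.0 134.0 [28.1 28.2 29.3]
-85 26 tool x [-9.6 20.2] y [-12.   13.8] px 293.0 136.0 [28.8 28.9 30.4]
-80 26 tool x [-14.7  21.3] y [-9.9 12.7] px 293.0 138.0 [31.3 31.6 32.6]
-75 28 tool x [-12.5  21.5] y [-11.1  13.6] px 292.0 139.0 [30.9 31.4 32.2]
-70 29 tool x [-15.   20.2] y [-13.2  11.8] px 293.0 141.0 [31.2 31.2 32.1]
-65 30 tool x [-14.4  20.2] y [-9.4 11.6] px 294.0 143.0 [28.3 28.7 29. ]
-60 22 tool x [-10.   19.3] y [-10.3  11.6] px 293.0 144.0 [28.1 28.5 29.1]
-55 25 tool x [-11.2  20.2] y [-9.5 10.9] px 293.0 146.0 [29.5 29.3 29.7]
-50 26 tool x [-10.7  20.1] y [-10.2  10. ] px 293.0 148.0 [29.7 29.7 30.9]
-45 23 tool x [-11.6  20.6] y [-10.6   9.5] px 293.0 149.0 [31.4 32.2 32.7]
-40 25 tool x [-13.7  20.7] y [-7.6 10.1] px 293.0 151.0 [34.2 34.  34.1]
-35 10 tool x [-14.7  19.5] y [-5.1  7.5] px 293.0 152.0 [43.9 42.4 40.5]
-30 2 tool x [ 6.1 16.6] y [-23.4  -7.2] px 300.0 152.0 [37.5 34.5 34.5]
-25 4 tool x [1.  9.4] y [-24.6 -21.7] px 301.0 152.0 [35.  34.8 33.5]
-20 42 tool x [-21.6  19.8] y [-24.2  23.2] px 293.0 157.0 [45.7 43.6 41.1]
-15 108 tool x [-20.9  24.7] y [-23.3  24.4] px 293.0 160.0 [49.1 44.7 41.6]
-10 9 tool x [-21.6  24.2] y [-21.3  22.4] px 288.0 161.0 [48.7 46.3 42.8]
0 40 tool x [-24.2  23.7] y [-19.6  23.9] px 288.0 164.0 [54.9 51.7 47.6]
5 31 tool x [-24.7  23. ] y [-18.2  24.1] px 286.0 165.0 [57.2 53.6 49.4]
```

Both fixed checks agree: the rendered fingertips end about 35 mm short of the reported TCP (tool z ≈ -35), so the tip was near z = 82 the whole time and passed over the disc. I'll take tip = TCP + 35, go back to the 241° window and insert with TCP z ≈ 16, which puts the tip at about 51, between the deck (42) and the disc's face (58).

Call:
send_rows([
  [[0,0,-0.088,-0.017,-0.018,0.05,1],[0,0,-0.088,-0.017,-0.018,0.05,1],[0,0,-0.088,-0.017,-0.018,0,1],[0,0,-0.088,-0.017,-0.018,0,1],[0,0,-0.088,-0.017,-0.018,0,1],[0,0,-0.088,-0.017,-0.018,0,1],[0,0,-0.088,-0.017,-0.018,0,1],[0,0,-0.088,-0.017,-0.018,0,1],[0,0,-0.088,-0.017,-0.018,0,1],[0,0,-0.088,-0.017,-0.018,0,1],[0,0,-0.088,-0.017,-0.018,0,1],[0,0,-0.088,-0.017,-0.018,0,1]],
])

```text
time_s: 8.8
ee_pos: [490.1, -375.5, 66.9]
ee_rot: [180.0, -0.0, 26.4]
force: [0.8, -0.9, -0.2]
gripper_width: 0.3
gripper_force: 0.0
```

Call:
send_rows([
  [[0,0,-0.088,-0.017,-0.016,0,1],[0,0,-0.088,-0.017,-0.016,0,1],[0,0,-0.088,-0.017,-0.016,0,1],[0,0,-0.088,-0.017,-0.016,0,1],[0,0,-0.088,-0.017,-0.016,0,1],[0,0,-0.088,-0.017,-0.016,0,1],[0,0,-0.088,-0.017,-0.016,0,1],[0,0,0,0,0,0,1]],
])

```text
time_s: 9.6
ee_pos: [466.1, -398.1, 67.0]
ee_rot: [180.0, 0.0, -28.7]
force: [0.2, 0.5, -0.1]
gripper_width: 0.5
gripper_force: 0.0
```

Call:
send_rows([
  [[0,0,0,0,0,-0.1,1],[0,0,0,0,0,-0.075,1],[0,0,0,0,0,-0.025,1],[0,0,0,0,0,-0.015,1],[0,0,0,0,0,0,1]],
])

```text
time_s: 10.1
ee_pos: [466.7, -397.7, 24.1]
ee_rot: [180.0, -0.0, -28.6]
force: [-0.7, 0.1, 0.7]
gripper_width: 0.6
gripper_force: 0.0
```

Call:
send_rows([
  [[0,0,0,0,0,-0.015,1],[0,0,0,0,0,-0.015,1],[0,0,0,0,0,-0.012,1],[0,0,0,0,0,0,1]],
])

```text
time_s: 10.5
ee_pos: [466.3, -397.5, 15.3]
ee_rot: [-180.0, 0.0, -28.6]
force: [0.8, -0.3, -0.3]
gripper_width: 0.1
gripper_force: 0.0
```

```bash
python3 arc.py 241 281 8 466.3 -398.2
```

```text
[[0, 0, 0.056, 0.021, -0.011, 0, 1], [0, 0, 0.056, 0.019, -0.008, 0, 1], [0, 0, 0.056, 0.02, -0.006, 0, 1], [0, 0, 0.056, 0.021, -0.004, 0, 1], [0, 0, 0.056, 0.021, -0.002, 0, 1], [0, 0, 0.056, 0.021, -0.001, 0, 1], [0, 0, 0.056, 0.021, 0.001, 0, 1], [0, 0, 0.056, 0.02, 0.003, 0, 1]] [ 499.1 -403.8]
```

Call:
send_rows([
  [[0,0,0.056,0.021,-0.011,0,1],[0,0,0.056,0.019,-0.008,0,1],[0,0,0.056,0.02,-0.006,0,1],[0,0,0.056,0.021,-0.004,0,1],[0,0,0.056,0.021,-0.002,0,1],[0,0,0.056,0.021,-0.001,0,1],[0,0,0.056,0.021,0.001,0,1],[0,0,0.056,0.02,0.003,0,1]],
])

```text
time_s: 11.3
ee_pos: [499.1, -404.2, 15.7]
ee_rot: [179.9, 0.0, 11.9]
force: [-1.4, -1.4, 0.3]
gripper_width: 0.2
gripper_force: 1.0
```

```bash
cat > ang.py <<'E'
from h import *
import sys
c=np.array([490,-356.6]); zf=float(sys.argv[1]) if len(sys.argv)>1 else 58
st=env.state(); print(np.round(st["ee_pos"],1),np.round(st["ee_rot"],1),st["time_s"],np.round(st["force"],1))
for n in ("wrist","side","top"):
    optics.grab_frame(n)
    for nm,z in (("hub_top",zf+16),("notch",zf),("pin",56),("pin",46)):
        for q in optics.place_of(n,nm)[:2]:
            x=onz(n,q["at"],z,st if n=="wrist" else None)[:2]; w=x-c
            print(n,nm,z,np.round(q["at"]),round(q["conf"],2),np.round(x,1),"r",np.hypot(*w).round(1),"ang",np.degrees(np.arctan2(w[1],w[0])).round(1)%360)
E
python3 ang.py; python3 arc.py 281 336 11 499.1 -403.8;python3 arc.py 336 391 11 533.9 -376.1
```

```text
[ 499.1 -404.2   15.7] [179.9   0.   11.9] 11.3 [-1.4 -1.4  0.3]
wrist hub_top 74 [181. 280.] 0.61 [ 492.3 -356.4] r 2.3 ang 6.1
wrist notch 58 [ 29. 239.] 0.87 [ 490.  -271.3] r 85.3 ang 90.0
side hub_top 74 [307. 148.] 0.87 [ 493.6 -348.5] r 8.9 ang 66.0
side notch 58 [309. 168.] 0.93 [ 492.2 -288. ] r 68.6 ang 88.2
side pin 56 [331. 140.] 0.84 [ 426.3 -408.7] r 82.3 ang 219.3
side pin 46 [331. 140.] 0.84 [ 423.8 -423.6] r 94.2 ang 225.4
top hub_top 74 [368. 228.] 0.97 [ 495.  -358.7] r 5.4 ang 337.2
top notch 58 [332. 228.] 0.87 [ 495.4 -280.9] r 75.9 ang 86.0
top notch 58 [368. 232.] 0.35 [ 488.7 -360.1] r 3.7 ang 249.8
top pin 56 [332. 225.] 0.37 [ 501.5 -281.1] r 76.4 ang 81.3
top pin 46 [332. 225.] 0.37 [ 502.7 -282.2] r 75.5 ang 80.3
[[0, 0, 0.056, 0.021, 0.005, 0, 1], [0, 0, 0.056, 0.02, 0.007, 0, 1], [0, 0, 0.056, 0.019, 0.008, 0, 1], [0, 0, 0.056, 0.018, 0.01, 0, 1], [0, 0, 0.056, 0.018, 0.012, 0, 1], [0, 0, 0.056, 0.016, 0.013, 0, 1], [0, 0, 0.056, 0.015, 0.014, 0, 1], [0, 0, 0.056, 0.014, 0.016, 0, 1], [0, 0, 0.056, 0.012, 0.017, 0, 1], [0, 0, 0.056, 0.011, 0.018, 0, 1], [0, 0, 0.056, 0.01, 0.018, 0, 1]] [ 533.9 -376.2]
[[0, 0, 0.056, 0.007, 0.019, 0, 1], [0, 0, 0.056, 0.006, 0.02, 0, 1], [0, 0, 0.056, 0.005, 0.021, 0, 1], [0, 0, 0.056, 0.002, 0.021, 0, 1], [0, 0, 0.056, 0.0, 0.021, 0, 1], [0, 0, 0.056, -0.001, 0.021, 0, 1], [0, 0, 0.056, -0.003, 0.02, 0, 1], [0, 0, 0.056, -0.005, 0.021, 0, 1], [0, 0, 0.056, -0.006, 0.02, 0, 1], [0, 0, 0.056, -0.009, 0.019, 0, 1], [0, 0, 0.056, -0.01, 0.018, 0, 1]] [ 531.1 -331.9]
```

The disc now turns with the finger (notch at about 88°). Continuing.

Call:
send_rows([
  [[0,0,0.056,0.021,0.005,0,1],[0,0,0.056,0.02,0.007,0,1],[0,0,0.056,0.019,0.008,0,1],[0,0,0.056,0.018,0.01,0,1],[0,0,0.056,0.018,0.012,0,1],[0,0,0.056,0.016,0.013,0,1],[0,0,0.056,0.015,0.014,0,1],[0,0,0.056,0.014,0.016,0,1],[0,0,0.056,0.012,0.017,0,1],[0,0,0.056,0.011,0.018,0,1],[0,0,0.056,0.01,0.018,0,1]],
])

```text
time_s: 13.15
ee_pos: [535.2, -376.3, 15.8]
ee_rot: [179.8, 0.0, 67.3]
force: [1.7, -2.0, -0.7]
gripper_width: 0.3
gripper_force: 1.1
```

Call:
send_rows([
  [[0,0,0.056,0.007,0.019,0,1],[0,0,0.056,0.006,0.02,0,1],[0,0,0.056,0.005,0.021,0,1],[0,0,0.056,0.002,0.021,0,1],[0,0,0.056,0.0,0.021,0,1],[0,0,0.056,-0.001,0.021,0,1],[0,0,0.056,-0.003,0.02,0,1],[0,0,0.056,-0.005,0.021,0,1],[0,0,0.056,-0.006,0.02,0,1],[0,0,0.056,-0.009,0.019,0,1],[0,0,0.056,-0.01,0.018,0,1]],
])

```text
time_s: 14.25
ee_pos: [532.8, -331.2, 15.9]
ee_rot: [179.9, 0.1, 122.7]
force: [3.1, -1.1, -0.3]
gripper_width: 0.7
gripper_force: 1.1
```

```bash
python3 ang.py; python3 - <<'E'
from h import *
p,d=optics.grab_frame("wrist"); cv2.imwrite("pics/w5.png",p[:,:,::-1])
E
```

```text
[ 532.8 -331.2   15.9] [1.799e+02 1.000e-01 1.227e+02] 14.25 [ 3.1 -1.1 -0.3]
wrist hub_top 74 [184. 280.] 0.63 [ 490.2 -354.9] r 1.7 ang 82.0
wrist notch 58 [ 34. 241.] 0.61 [ 413.  -387.5] r 82.9 ang 201.9
wrist pin 56 [ 58. 277.] 0.61 [ 430.9 -402.3] r 74.7 ang 217.7
wrist pin 46 [ 58. 277.] 0.61 [ 427.3 -411. ] r 83.0 ang 220.9
side hub_top 74 [305. 146.] 0.76 [ 495.7 -360.6] r 6.9 ang 325.0
side notch 58 [309. 172.] 0.62 [ 493.  -274.4] r 82.3 ang 87.9
side notch 58 [334. 142.] 0.6 [ 419.4 -397.1] r 81.4 ang 209.8
side pin 56 [330. 142.] 0.57 [ 427.3 -401.9] r 77.3 ang 215.9
side pin 46 [330. 142.] 0.57 [ 424.8 -416.7] r 88.6 ang 222.7
```

View pics/w5.png

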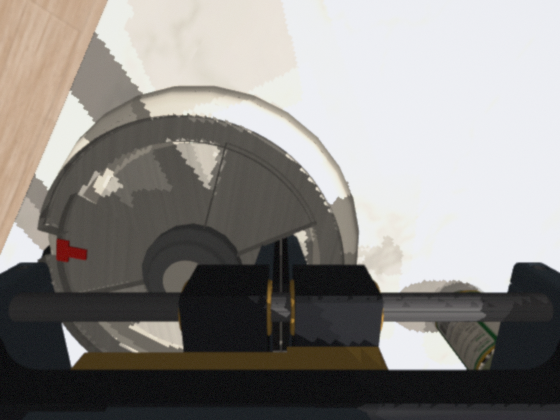

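The notch arrow is at (70,250), angle about 200°, and the dark pin area is just beyond at (45,255), about 220°. I'll push 14° more, lift out and look from above.

```bash
python3 arc.py 391 405 4 531.1 -331.9
```

```text
[[0, 0, 0.039, -0.008, 0.012, 0, 1], [0, 0, 0.039, -0.008, 0.012, 0, 1], [0, 0, 0.039, -0.01, 0.012, 0, 1], [0, 0, 0.039, -0.01, 0.01, 0, 1]] [ 523.9 -322.7]
```

Call:
send_rows([
  [[0,0,0.039,-0.008,0.012,0,1],[0,0,0.039,-0.008,0.012,0,1],[0,0,0.039,-0.01,0.012,0,1],[0,0,0.039,-0.01,0.01,0,1],[0,0,-0.03,0.01,-0.01,0,1],[0,0,-0.03,0.01,-0.01,0,1],[0,0,0,0,0,0.05,1],[0,0,0,0,0,0.2,1],[0,0,0,0,0,0.2,1],[0,0,0,0,0,0.2,1],[0,0,0,0,0,0,1],[0,0,0,0,0,0,1]],
])

```text
time_s: 16.25
ee_pos: [527.9, -326.4, 146.9]
ee_rot: [180.0, 0.1, 131.2]
force: [-1.5, 0.5, 0.1]
gripper_width: 0.6
gripper_force: 0.0
```

```bash
python3 ang.py; python3 - <<'E'
from h import *
p,d=optics.grab_frame("wrist"); cv2.imwrite("pics/w6.png",p[:,:,::-1])
E
```

```text
[ 527.9 -326.4  146.9] [1.800e+02 1.000e-01 1.312e+02] 16.25 [-1.5  0.5  0.1]
wrist hub_top 74 [231. 206.] 0.83 [ 491.  -352.7] r 4.0 ang 75.1
wrist notch 58 [140. 199.] 0.89 [ 423.9 -408.4] r 83.9 ang 218.1
wrist pin 56 [148. 197.] 0.59 [ 428.5 -403.1] r 77.1 ang 217.1
wrist pin 46 [148. 197.] 0.59 [ 427.  -407.8] r 81.2 ang 219.1
side hub_top 74 [307. 147.] 0.57 [ 492.6 -355.4] r 2.9 ang 25.5
side notch 58 [335. 139.] 0.87 [ 415.5 -410.7] r 92.1 ang 216.0
side notch 58 [333. 141.] 0.2 [ 420.9 -401.6] r 82.5 ang 213.1
side pin 56 [331. 142.] 0.82 [ 426.3 -402.4] r 78.5 ang 215.7
side pin 46 [331. 142.] 0.82 [ 423.7 -417.2] r 89.8 ang 222.4
top hub_top 74 [368. 230.] 0.72 [ 491.3 -358.2] r 2.1 ang 308.9
```

View pics/w6.png

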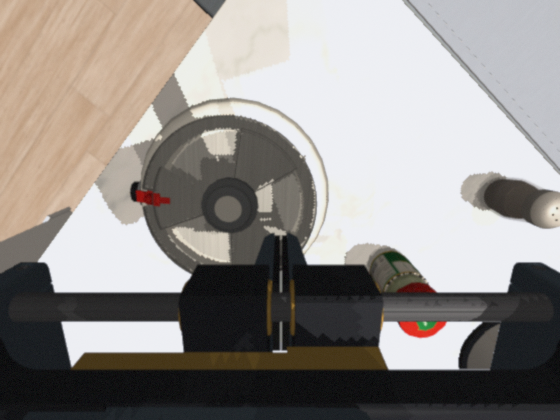

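The notch arrow at (160,200) and the red pin/pointer at (140,196) are nearly in line. I'll measure the residual angle from depth and colour.

```bash
cat > fine.py <<'E'
from h import *
import sys
from scipy.optimize import least_squares
zf=float(sys.argv[1]) if len(sys.argv)>1 else 57.3
st=env.state(); p,d=optics.grab_frame("wrist"); K,A,o=cam("wrist",st); v,u=np.mgrid[:420,:560]
P=o+(np.stack([u,v,np.ones_like(u)],-1)@np.linalg.inv(K).T*d[...,None])@A.T
ok=(d>0)&(v<232); hub=ok&(abs(P[...,2]-zf-16)<2.5)&(np.hypot(P[...,0]-490,P[...,1]+356.6)<30)
print("hub z",np.median(P[hub][:,2]) if hub.any() else None)
# resample plane z=zf as ortho image (0.5 mm): colour and depth-z
g=np.arange(-110,110,.5); X,Y=np.meshgrid(490+g,-356.6+g)
def proj(z):
    C=(np.stack([X,Y,np.full_like(X,z)],-1)-o)@A; q=C@K.T; return (q[...,:2]/q[...,2:]).astype(np.float32)
uv=proj(zf); Z=cv2.remap(P[...,2].astype(np.float32),uv[...,0],uv[...,1],0); vis=uv[...,1]<232
disc=(abs(Z-zf)<3)&vis
# centre from outer edge of disc
cs=[cv2.findContours((disc*255).astype(np.uint8),0,1)[0]]; c=max(cs[0],key=len)[:,0]*.5+[490-110,-356.6-110]
r0=np.hypot(c[:,0]-490,c[:,1]+356.6); c=c[(r0>75)&(r0<88)]
f=least_squares(lambda x:np.hypot(c[:,0]-x[0],c[:,1]-x[1])-x[2],[490,-356.6,80],loss="soft_l1"); cx,cy,R=f.x; print("centre",f.x.round(1))
def polar(img,r,a): 
    m=((cx+r*np.cos(a)-380)*2).astype(np.float32),((cy+r*np.sin(a)+466.6)*2).astype(np.float32)
    return cv2.remap(img.astype(np.float32),m[0],m[1],1)
a=np.radians(np.arange(0,360,.25)); 
prof=np.mean([polar(disc,np.full_like(a,r),a) for r in range(38,62,2)],0); pv=np.mean([polar(vis,np.full_like(a,r),a) for r in (38,60)],0)
e=[(round(np.degrees(a[i]),1),"+" if prof[i+1]>.5 else "-") for i in range(len(a)-1) if (prof[i]>.5)!=(prof[i+1]>.5) and pv[i]>.9]; print("spoke edges",e)
nr=np.mean([polar(disc,np.full_like(a,r),a) for r in (74,75,76,77)],0); k=np.degrees(a[(nr<.5)&(pv>.9)]); k=k[(k>195)&(k<245)]; print("notch gap",k.min() if len(k) else None,k.max() if len(k) else None)
hsv=cv2.cvtColor(p,cv2.COLOR_RGB2HSV); red=((hsv[...,0]<8)|(hsv[...,0]>172))&(hsv[...,1]>120)&ok
q=P[red]; rr=np.hypot(q[:,0]-cx,q[:,1]-cy); aa=np.degrees(np.arctan2(q[:,1]-cy,q[:,0]-cx))%360
for l in range(50,100,4):
    m=(rr>=l)&(rr<l+4)
    if m.sum()>2: print(l,m.sum(),"ang",np.percentile(aa[m],[5,50,95]).round(1),"z",np.percentile(q[m][:,2],[10,50,90]).round(1))
E
python3 fine.py
```

```text
hub z 72.81689186477212
centre [ 490.6 -356.9   80.4]
spoke edges [(np.float64(70.2), '+'), (np.float64(120.2), '-'), (np.float64(189.8), '+'), (np.float64(240.5), '-')]Traceback (most recent call last):
  File "fine.py", line 25, in <module>
    nr=np.mean([polar(disc,np.full_like(a,r),a) for r in (74,75,76,77)],0); k=np.degrees(a[(nr<.5)&(pv>.9)]); k=k[(k>195)&(k<245)]; print("notch gap",k.min() if len(k) else None,k.max() if len(k) else None)
                                                                                         ~^^^^^^^^^^^^^^^^^
IndexError: too many indices for array: array is 1-dimensional, but 2 were indexed
```

```bash
sed -i 's/^nr=.*$/nr=np.mean([polar(disc,np.full_like(a,r),a) for r in (74,75,76,77)],0).ravel(); k=np.degrees(a)[(nr<.5)\&(pv.ravel()>.9)]; k=k[(k>195)\&(k<245)]; print("notch gap",k[:1],k[-1:])/' fine.py; python3 fine.py
```

```text
hub z 72.82162069441833
centre [ 490.7 -357.    80.5]
spoke edges [(np.float64(70.2), '+'), (np.float64(120.2), '-'), (np.float64(189.5), '+'), (np.float64(240.5), '-')]
notch gap [209.5] [244.75]
50 3 ang [212.3 214.9 216. ] z [65.6 65.9 66. ]
54 30 ang [211.8 214.5 217.3] z [64.6 65.4 66.3]
58 28 ang [212.1 214.8 217.5] z [64.3 65.3 66.5]
62 56 ang [210.  214.6 219.5] z [64.3 65.4 66.2]
66 45 ang [209.8 214.5 219.2] z [64.6 65.5 66.5]
74 48 ang [215.2 217.5 221.1] z [48.1 52.9 54.8]
78 49 ang [213.9 216.5 220.5] z [43.5 52.6 54.8]
82 15 ang [214.6 215.7 217.3] z [42.9 43.5 44.3]
86 38 ang [214.9 218.2 222. ] z [41.1 41.9 42.6]
90 45 ang [215.  217.9 221.7] z [39.5 40.7 41.8]
94 7 ang [216.3 218.1 220.8] z [39.1 39.6 40.3]
98 14 ang [216.5 220.  222.3] z [29.7 31.3 31.9]
```

From the spoke edges the notch is at 215.1°. The pin and pointer are at about 218°, so another 3° anticlockwise is needed. I'll go back into the same window, push gently and settle.

Call:
send_rows([
  [[0,0,0,0,0,-0.2,1],[0,0,0,0,0,-0.2,1],[0,0,0,0,0,-0.1,1],[0,0,0,0,0,-0.05,1],[0,0,0,0,0,-0.05,1],[0,0,0,0,0,-0.05,1],[0,0,0.03,-0.01,0.01,0,1],[0,0,0.03,-0.01,0.01,0,1],[0,0,0.015,-0.004,0.004,0,1],[0,0,0.012,-0.003,0.003,0,1],[0,0,0,0,0,0,1],[0,0,0,0,0,0,1]],
])

```text
time_s: 18.35
ee_pos: [523.4, -321.3, 16.0]
ee_rot: [180.0, 0.1, 139.0]
force: [1.8, -0.6, -0.0]
gripper_width: 0.6
gripper_force: 1.0
```

```bash
python3 fine.py
```

```text
hub z None
centre [ 490.8 -357.5   80.9]
spoke edges [(np.float64(121.0), '-'), (np.float64(189.5), '+')]
notch gap [] []
86 3 ang [218.2 218.4 218.6] z [41.3 41.6 41.9]
90 14 ang [218.4 218.8 219.4] z [39.8 40.5 40.9]
```

Call:
send_rows([
  [[0,0,0.015,-0.004,0.004,0,1],[0,0,0.012,-0.004,0.004,0,1],[0,0,0,0,0,0,1],[0,0,0,0,0,0,1],[0,0,-0.03,0.01,-0.01,0,1],[0,0,-0.03,0.01,-0.01,0,1],[0,0,0,0,0,0.05,1],[0,0,0,0,0,0.2,1],[0,0,0,0,0,0.2,1],[0,0,0,0,0,0.2,1],[0,0,0,0,0,0,1],[0,0,0,0,0,0,1]],
])

```text
time_s: 19.6
ee_pos: [524.8, -323.1, 146.8]
ee_rot: [180.0, 0.1, 136.1]
force: [-0.6, -0.5, -0.8]
gripper_width: 0.4
gripper_force: 0.0
```

```bash
python3 fine.py
```

```text
hub z 72.78112520991516
centre [ 490.8 -357.    80.4]
spoke edges [(np.float64(74.8), '+'), (np.float64(125.0), '-'), (np.float64(194.0), '+'), (np.float64(245.0), '-')]
notch gap [214.] [225.75]
50 6 ang [216.9 219.3 221.4] z [65.2 65.7 66.2]
54 27 ang [216.6 219.1 222.1] z [64.6 65.5 66.4]
58 29 ang [216.8 218.8 221.3] z [65.  65.7 66.3]
62 53 ang [214.6 219.7 224.2] z [64.7 65.4 66.4]
66 41 ang [215.1 219.2 223.5] z [64.4 65.6 66.3]
70 4 ang [215.9 217.5 218.5] z [62.7 63.  63.4]
74 31 ang [216.3 218.2 220.9] z [52.7 53.7 55.2]
78 30 ang [212.5 217.7 220.2] z [53.1 54.2 61.3]
82 6 ang [217.6 218.3 219.4] z [44.7 52.5 53.2]
86 20 ang [215.3 218.8 221.8] z [40.3 41.3 42. ]
90 43 ang [215.1 218.2 221.4] z [39.6 40.9 41.6]
94 14 ang [215.4 218.1 221.7] z [38.3 39.7 40.5]
98 10 ang [217.3 219.6 222.6] z [29.1 31.1 32.8]
```

The notch is now at about 219.5° and the pin at about 218.3°. That is within tolerance, and the dome centres the rest. I'll move over the hub at height and come down.

Call:
send_rows([
  [[0,0,0,-0.085,-0.085,0,1],[0,0,0,-0.085,-0.085,0,1],[0,0,0,0,0,-0.2,1],[0,0,0,0,0,-0.2,1],[0,0,0,0,0,-0.09,1],[0,0,0,0,0,-0.02,1],[0,0,0,0,0,0,1],[0,0,0,0,0,0,1]],
])

```text
time_s: 20.45
ee_pos: [491.3, -357.4, 44.0]
ee_rot: [180.0, 0.0, 136.1]
force: [0.9, 0.3, 0.3]
gripper_width: 0.5
gripper_force: 0.0
```

Call:
send_rows([
  [[0,0,0,0,0,-0.01,1],[0,0,0,0,0,-0.01,1],[0,0,0,0,0,-0.01,1],[0,0,0,0,0,-0.01,1],[0,0,0,0,0,0,1]],
])

```text
time_s: 20.95
ee_pos: [491.2, -357.3, 35.8]
ee_rot: [180.0, 0.0, 136.1]
force: [-1.0, -0.0, 0.7]
gripper_width: 0.2
gripper_force: 0.7
```

Call:
send_rows([
  [[0,0,0,0,0,-0.005,1],[0,0,0,0,0,-0.005,1],[0,0,0,0,0,-0.005,1],[0,0,0,0,0,0,1]],
])

```text
time_s: 21.35
ee_pos: [491.1, -357.3, 32.6]
ee_rot: [180.0, 0.0, 136.1]
force: [-0.8, -0.2, 3.4]
gripper_width: 0.4
gripper_force: 1.9
```

Call:
send_rows([
  [[0,0,0,0,0,-0.005,1],[0,0,0,0,0,-0.005,1],[0,0,0,0,0,-0.005,1],[0,0,0,0,0,0,1]],
])

```text
time_s: 21.75
ee_pos: [491.3, -357.4, 31.9]
ee_rot: [180.0, 0.1, 136.1]
force: [-3.6, 2.7, 16.8]
gripper_width: 0.4
gripper_force: 8.4
```

The force rose to 17 N with little travel, so it may be resting on the pin. I'll stop, lift off and look.

Call:
send_rows([
  [[0,0,0,0,0,0.03,1],[0,0,0,0,0,0.15,1],[0,0,0,0.08,0.08,0.2,1],[0,0,0,0.09,0.09,0.2,1],[0,0,0,0,0,0,1],[0,0,0,0,0,0,1]],
])

```text
time_s: 22.35
ee_pos: [525.3, -323.0, 145.6]
ee_rot: [-180.0, 0.0, 136.1]
force: [0.2, 0.7, -1.0]
gripper_width: 0.3
gripper_force: 0.0
```

```bash
python3 fine.py; python3 - <<'E'
from h import *
p,d=optics.grab_frame("wrist"); cv2.imwrite("pics/w7.png",cv2.resize(p[90:270,110:340,::-1],None,fx=3.4,fy=3.3,interpolation=cv2.INTER_CUBIC))
E
```

```text
hub z None
centre [ 490.  -356.6   80. ]
spoke edges []
notch gap [195.25] [244.75]
50 6 ang [218.  220.2 222.7] z [53.6 54.2 54.5]
54 24 ang [217.4 220.  222.5] z [52.4 53.2 54.1]
58 26 ang [217.7 220.  222.4] z [53.1 53.8 54.4]
62 53 ang [215.2 219.8 224.9] z [52.7 53.5 54.5]
66 42 ang [215.6 219.9 224.6] z [51.1 53.4 54. ]
70 27 ang [216.6 218.7 221.5] z [43.7 46.4 51.5]
74 68 ang [215.7 218.1 223.1] z [44.3 51.7 54.8]
78 36 ang [215.5 217.7 221.1] z [48.7 53.3 54.9]
82 16 ang [215.3 216.5 219. ] z [42.2 43.6 52.5]
86 34 ang [215.8 218.6 222.3] z [40.8 41.5 42.6]
90 48 ang [215.4 218.5 222. ] z [39.8 40.6 41.3]
94 7 ang [217.7 219.8 221.5] z [39.3 39.5 40. ]
98 12 ang [217.  219.7 222.8] z [30.1 30.6 31.6]
```

View pics/w7.png

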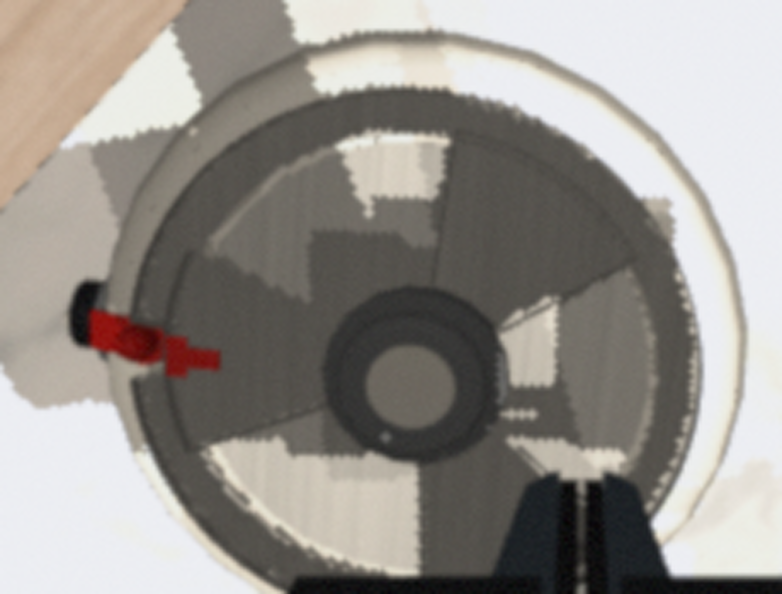

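The crop shows the pin at (140,345) sitting in the notch with the arrow at (190,358) behind it. The arrow's height fell from 65.5 to 53.6 mm, so the disc is down the full 12 mm and the 17 N was the stop. I'll check the hub and hand in.

```bash
python3 - <<'E'
from h import *
p,d=optics.grab_frame("wrist"); K,A,o=cam("wrist"); v,u=np.mgrid[:420,:560]
P=o+(np.stack([u,v,np.ones_like(u)],-1)@np.linalg.inv(K).T*d[...,None])@A.T
m=(v<240)&(d>0)&(np.hypot(P[...,0]-490.7,P[...,1]+357)<14); z=np.median(P[m][:,2]); print("hub z",z)
if z<61.8: print(env.job_done())
E
```

```text
hub z 60.93464150259669
the job is handed in; nothing more can be done
None
```

The disc's notch is over the red pin and the disc is pressed fully home: the hub dropped 12 mm, from about 73 to 61 mm. The gripper is clear of everything, and the job was handed in at about 22 s.

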